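Shut the fittings cabinet

TASK

The black case is sticking out of the shelf of the grey fittings cabinet. With the door still wide open, push that case fully home against its stop; then swing the door to and press it shut until its sprung latch snaps in and holds by itself. Press gently and by feel: do not slam the door, lean hard on the case or the door (keep under 20 newtons), or disturb anything else on the bench or the cabinet.

Things in the scene. Friction and masses are not known exactly. Their poses are not given: they have to be found in the camera images.
- cabinet: Grey steel cabinet fixed to the bench: shell 170 mm deep, 240 wide, 240 high, walls 5. Origin at bench height under the middle of the shell's open front edge; x points into the cabinet, y to the hinge side, z up. Shelf top 155 mm up; a low divider makes two lanes 112 wide, each ending at a stop rail 124 mm behind the front edge.
- case: Black plastic parts case, plain box 130 mm deep (x), 104 wide (y), 52 high, 0.3 to 0.6 kg; origin under its centre, axes as the cabinet's. On the shelf, in the lane away from the hinge (lane centre at cabinet y = -59), 25 to 45 mm short of home, so it sticks 31 to 51 mm out of the shell. It slides with 1 to 5 N; at the stop the force rises steeply; over 20 N harms it.
- lane_end (a point): where the origin of the case lies when it is fully home: cabinet x = 59, y = -59, z = 155 mm. The front of the case then still stands 6 mm proud of the shell, inside the hollow of the shut door.
- door (a joint): door angle (rad): 0 nominally shut, grows as it opens towards the robot; 0.75 to 1.05 at the start. Swings freely (1 to 3 N) to between 0.18 and 0.07 rad; then latch bevel and a sprung buffer push back, up to about 15 N at the push point, until the latch snaps in and the force drops by 1 to 3 N. About 1 mm deeper the buffer bottoms and the force rises steeply. Sheet metal: over 20 N dents it.
- bolt (a joint): how far the sprung latch bolt is pressed into the door's latch case (m): 0 fully out, about 0.007 on top of the strike. The strike is adjustable together with the buffer: the snap comes anywhere between about 0 and 0.1 rad of door angle, not reported. Let go before the snap, the door springs open a few degrees; latched, it rests there with slight play.
- buffer (a joint): how far the sprung rubber buffer on the cabinet (beside the strike) is pressed in by the door (m): 0 free, about 0.009 when the door rests on its latch, 0.0102 bottomed out.
- push_point (a point): point on the door's plain outer face 205 mm from the hinge axis, 200 mm above the bench, near the free edge; x points square into the face (towards the cabinet when shut), y towards the hinge. A bar pull stands 25 mm off the face below it, from 40 to 130 mm high.
- door_hinge (a point): point on the upright hinge axis (cabinet x = 0, y = 118), 200 mm above the bench; turns with the door. The door is a steel pan 236 mm wide, from 7 to 237 mm high, 30 deep: at angle 0 its outer face lies 30 mm in front of the shell's front edge.
- tape: roll of tape, ring 96 mm across and 24 mm high, lying on the rear of the cabinet's roof; origin under its centre
- other_case: second black case, 130 mm deep, 100 wide, 40 high, already home in the hinge-side lane of the shelf; origin under its centre
- spray_can: standing can, 60 mm across, 170 high; origin under its centre
- glue: white bottle, 54 mm across, 130 high; origin under its centre
- screwdriver: screwdriver lying on the table; origin at its underside
- profile: aluminium channel offcut, 220 x 35 x 28 mm, lying on the table; origin under its centre
- hinge_box: cardboard box 110 x 80 x 50 mm; origin under its centre
- mug: white mug, 76 mm across, 90 high; origin under its centre
There are look-alikes about, which are no part of the job. What is shaped like the case but blue or red is not meant.

How it is judged:
On the way, in this order (a step that is already met when the one before it is completed fails the run):
1. the case is fully home on its shelf while the door is still open (more than 0.3 rad) (x of case in the frame of cabinet between 0.0565 and 0.063 m and z of case in the frame of cabinet between 0.15 and 0.16 m and value of joint door above 0.3 rad), for 0.1 s.
2. the door is shut and the latch bolt has sprung out behind the strike, which holds the buffer pressed in (value of joint door below 0.13 rad and value of joint buffer above 0.007 m and value of joint bolt below 0.002 m), for 0.2 s.
At the end, for the whole second after the job is handed in: The door stays shut by its latch with nothing touching it (door below 0.13 rad and still, bolt out to within 2 mm, buffer held in by more than 7 mm), and the case stands on the shelf within 2.5 mm of fully home (cabinet x = 59 mm) (all of step 2 and x of case in the frame of cabinet between 0.0565 and 0.063 m and z of case in the frame of cabinet between 0.15 and 0.16 m and velocity of joint door between -0.05 and 0.05 rad/s).
It fails at once if the robot presses on the door with more than 25 N (contact force between any of the arm, the fingers and door above 25 N).
It fails at once if the robot presses on the case with more than 25 N (contact force between any of the arm, the fingers and case above 25 N).
It fails at once if the door is slammed (swings shut faster than 2 rad/s) (velocity of joint door below -2 rad/s).
It fails at once if a bystander is moved by more than 20 mm (distance of any of tape, other_case, spray_can, glue, screwdriver, profile, hinge_box, mug from where it was at the start of the episode above 0.02 m).
It also fails if it takes over 72 s, if anything falls off the work surface, if the arm or the gripper's body presses on something with over 40 N, if the wrist force passes 120 N, or if a joint passes its speed limit or range.

ROBOT

A 6-joint arm with a two-finger parallel gripper is mounted at the origin on the work surface. World frame = base frame: x ahead of the robot, y to its left, z up, the work surface at z = 0. Lengths are in m, angles in rad, forces in N, time in s.
With the tool pointing down it reaches from about 0.275 to 0.725 m from the base axis. Payload 5.6 kg.
Tool frame: the origin (TCP) lies midway between the tips of the shut fingers; the grasp point (between the pads) lies 19 mm behind it; z points along the fingers, y is the line along which they close (so a half turn about z gives the same grasp; the last joint's range is limited). The gripper opens to 85 mm and grips with 20 to 120 N. Pads are 22 mm wide; open, the fingers measure 114 mm over their backs; the gripper's body (76 mm by 85 mm) begins 54 mm behind the grasp point. The pads swing forward as they close: fully open they stand 13 mm farther back than shut.
Start: joints at [-0.98, 0.255, 0.108, 0, -1.424, -0.285], TCP at [0.166, -0.524, 0.231] pointing down, gripper open.
Joint ranges: [-2.95, 2.95], [-1.21, 1.97], [-1.09, 1.5], [-2.87, 1.71], [-2.94, -0.07], [-3.05, 3.05]. Speed limits (rad/s): [2.57, 2.57, 3.14, 3.14, 3.14, 3.14].

INTERFACE

Orientations are given as a rotation vector (axis times angle).
In Python, from workcell import arm, optics gives the robot as it stands.
- The arm moves only by the tool arm_command, never from a script. Its argument "motion" is a list of rows, each a list of 3 entries, a list of its own where there are three numbers: the shift along the world's x, y, z as a fraction of full scale, then the turn, a rotation vector about the world's x, y, z as a fraction of full scale, then the gripper command: -1 is shut, 1 is fully open, values between are in proportion. In form: [[[dx, dy, dz], [wx, wy, wz], hand], ...]. A call has exactly 10 rows; each row shifts and turns the commanded pose from where the row before left it; what a row does not reach is not made up. Full scale, the value 1, is 0.15 m for a shift and 90 degrees for a turn. A row lasts 1/12 s, in which the tool goes at most 41.7 mm and 7.16 degrees, less where a joint would pass 70% of its speed; a pose out of reach is approached as far as the arm can. A call with a number of a shift or a turn outside -1 to 1 is refused whole. A call with a gripper value outside its range is refused whole. The fingers move at their own pace and stop on an object; "force" is the grip in N (left out, the last holds). Time passes only in rows, so rows that do not move let the fingers close, or fill a call up. It gives the time, the measured TCP pose, the force, the opening and the grip force at its end, in the units of the state.
- arm.get_state(): the state, without advancing time (a new reading comes with each control period).
- optics.capture(name): name is "scene" or "top"; returns a dict with "pixels" (384x512x3 uint8, red, green, blue), "mtx" (3x3 intrinsics, pixels), "k1" (the pictures are not rectified: a ray, as slopes to the right and down, at radius r is drawn at 1 + k1 r^2 times it, then the intrinsics apply), "world_to_cam" (4x4, takes a point from world to camera coordinates). Camera axes: x right, y down, z forward; pixel columns grow to the right and rows downward; lengths in m; the calibration is good to about 2 mm. A picture is of the moment at which its call begins. There is no depth.
- arm.job_done(): hands the job in; it is judged then, once.
The state is a dict: "time_s": time; "qpos": joint angles; "joint_vel": joint speeds; "effort": joint torques, N m; "tool_pos": TCP position; "orientation": TCP orientation; "contact_force": force on the tool from outside, world axes, zero at the start; "moment": the same for the moment, N m; "width": finger opening in m; "gripper_force": force on a finger pad.
Only numpy, scipy, OpenCV 4.12 (cv2) and the standard library are available. Lean on these libraries where they do the work, as an engineer would, in place of code of your own. Each camera call takes 0.05 s, during which the arm holds its last target. There are 200 camera calls.

## Working session

There is one attempt and no reset: what is moved stays moved. The work goes in short steps, Python scripts to look and compute and a tool call to move; the robot and the scene stay as the last step left them, time stands still between calls to the robot, and variables do not carry over. Pictures are saved under pics/ and viewed, at most 10 in all, crops included, and the job is handed in when it is done.

Besides the shell and the picture viewer there is one more tool, called after "Call:" by a JSON object that holds its "fn" and its "kwargs". arm_command: Moves the arm, as the interface text tells. Shift numbers are shares of 0.15 m and turn numbers shares of 90 degrees, none past 1 either way. Its arguments: {"type":"object","properties":{"motion":{"type":"array","items":{"type":"array"}},"force":{"type":"number"}},"required":["motion"]}

```bash
mkdir -p pics; python3 - <<'E'
from workcell import arm, optics
import cv2,pickle
for n in ("scene","top"):
    c=optics.capture(n); pickle.dump(c,open(f"pics/{n}.pkl","wb"))
    cv2.imwrite(f"pics/{n}0.png",cv2.resize(c["pixels"][:,:,::-1],(800,600),interpolation=cv2.INTER_CUBIC))
    print(n,c["mtx"],c["k1"],c["world_to_cam"])
print(arm.get_state())
E
```

```text
scene [[372.63549604   0.         255.98532658]
 [  0.         372.63549604 190.44754217]
 [  0.           0.           1.        ]] -0.12298718317004352 [[-0.34056228  0.94021042  0.00465835  0.14339253]
 [ 0.52176283  0.19310952 -0.83094661 -0.09812695]
 [-0.78216423 -0.28055851 -0.55633267  1.68783763]
 [ 0.          0.          0.          1.        ]]
top [[350.77695875   0.         257.80456555]
 [  0.         350.77695875 193.50407687]
 [  0.           0.           1.        ]] 0.03577893378517111 [[-0.00719429 -0.99991723 -0.01066625  0.00579496]
 [-0.98468587  0.00894194 -0.1741085   0.4859213 ]
 [ 0.17418947  0.00925032 -0.98466871  0.98746385]
 [ 0.          0.          0.          1.        ]]
{'time_s': 0.1, 'qpos': array([-9.80407360e-01,  2.55656289e-01,  1.07104299e-01, -3.96192312e-04,
       -1.42390097e+00, -2.84614242e-01]), 'joint_vel': array([ 0.00189573, -0.00278055,  0.00201823,  0.00270331, -0.00029928,
       -0.00030033]), 'effort': array([-2.34701671e-03, -3.87603021e+01,  2.38472915e+01,  5.37790239e+00,
       -3.78817102e-03, -7.48687086e-06]), 'tool_pos': array([ 0.1654781 , -0.52403991,  0.2304951 ]), 'orientation': array([ 4.78297310e-01, -3.10461747e+00, -2.61764786e-03]), 'contact_force': array([-0.00608539,  0.18680403,  0.12902364]), 'moment': array([-0.00331693,  0.00853459,  0.02583064]), 'gripper_force': 0.0, 'width': 0.08526375546737067}
```

View pics/scene0.png

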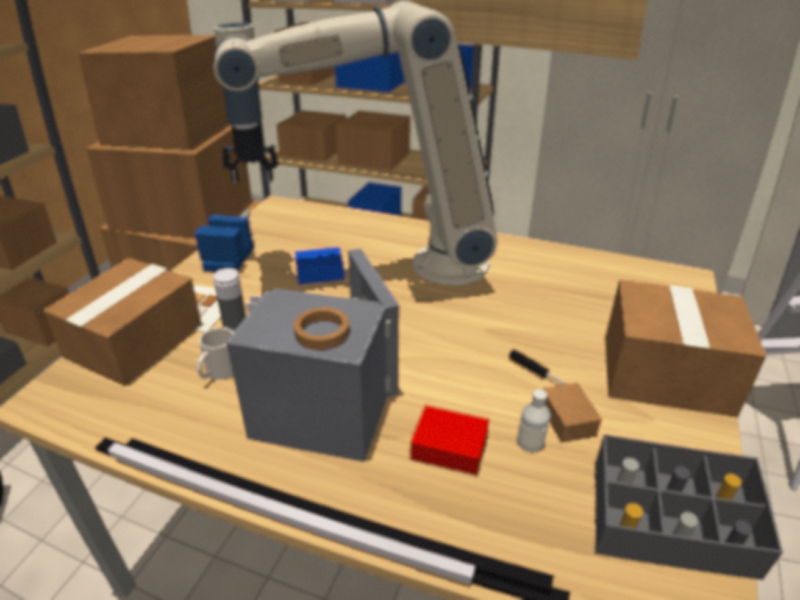

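View pics/top0.png

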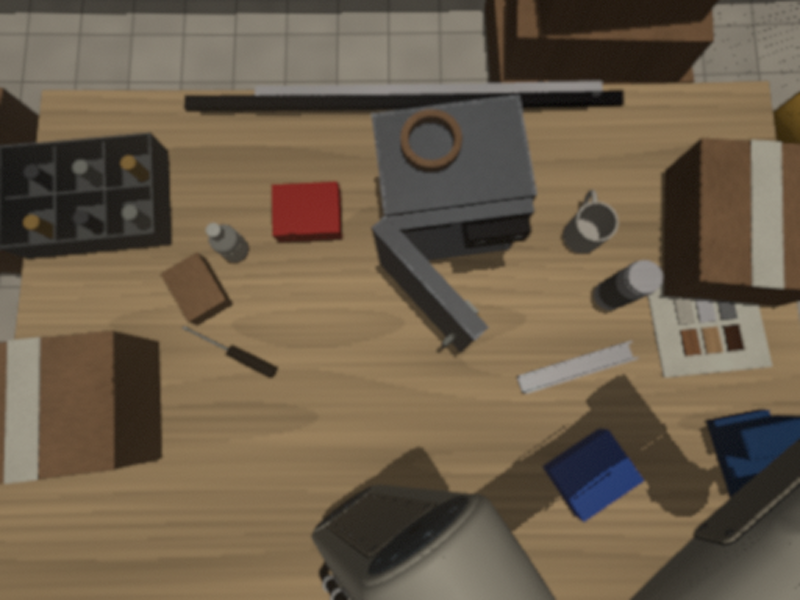

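The top view shows the cabinet (roof corners about (373,113), (520,95), (535,195), (380,217)). The open door runs from (380,225) to (475,335). Black case: candidates are the black box at (497,228), the red box (306,210) and the blue boxes (595,473) and (750,450). Only the one at (497,228) is black and on the shelf in the lane away from the hinge. I'll confirm it in a crop.

```bash
python3 - <<'E'
import cv2,pickle
c=pickle.load(open("pics/top.pkl","rb"))
p=c["pixels"][50:240,220:370,::-1]
p=cv2.resize(p,None,fx=4,fy=4,interpolation=cv2.INTER_CUBIC)[0:600]
p=cv2.convertScaleAbs(p,alpha=1.6,beta=15)
cv2.imwrite("pics/crop1.png",p)
p=cv2.resize(c["pixels"][125:225,230:350,::-1],None,fx=6,fy=6,interpolation=cv2.INTER_CUBIC)
E
```

```text
(no output)
```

View pics/crop1.png

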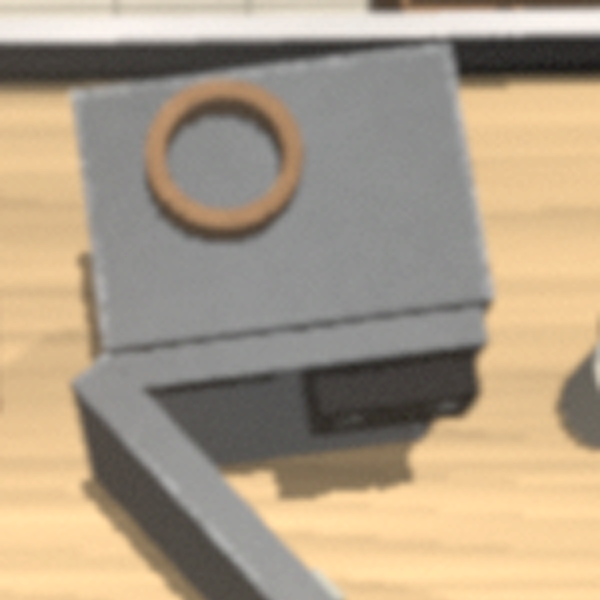

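```bash
cat > h.py <<'E'
import numpy as np,cv2,pickle
from scipy.optimize import least_squares
c=pickle.load(open("pics/top.pkl","rb"))
T=c["world_to_cam"];K=c["mtx"]
def proj(P,c=c):
    T=c["world_to_cam"];P=np.atleast_2d(P)@T[:3,:3].T+T[:3,3]
    s=P[:,:2]/P[:,2:]; s=s*(1+c["k1"]*(s**2).sum(1,keepdims=True))
    return s@np.diag(np.diag(c["mtx"])[:2])+c["mtx"][:2,2]
def cab(p,L):
    a=p[2];R=np.array([[np.cos(a),-np.sin(a),0],[np.sin(a),np.cos(a),0],[0,0,1]])
    return np.atleast_2d(L)@R.T+[p[0],p[1],0]
def unproj(uv,z,c=c):
    return least_squares(lambda q:(proj([q[0],q[1],z],c)-uv).ravel(),[.5,0]).x
def o(x,y): return np.array([220+(x+.5)/4-.5,50+(y+.5)/4-.5])
E
python3 - <<'E'
from h import *
L=[[.17,.12,.24],[.17,-.12,.24],[0,-.12,.24],[0,.12,.24]]
U=np.array([o(73,92),o(452,43),o(490,300),o(107,352)])
for n,idx in (("all",[0,1,2,3]),("back",[0,1])):
    f=least_squares(lambda p:(proj(cab(p,np.array(L)[idx]))-U[idx]).ravel(),[.5,-.05,0])
    print(n,f.x,f.fun)
p=f.x if 0 else least_squares(lambda p:(proj(cab(p,np.array(L)))-U).ravel(),[.5,-.05,0]).x
print("cam",-T[:3,:3].T@T[:3,3])
inv=lambda w:(np.array(w)-p[:2])@np.array([[np.cos(p[2]),-np.sin(p[2])],[np.sin(p[2]),np.cos(p[2])]])
for nm,x,y,z in [("strip l",80,383,.24),("strip r",485,345,.24),("case fr bl",315,432,.155),("case f top l",313,400,.207),("case f top l",313,432,.207),("case ftr",470,405,.207),("ftr2",475,380,.207)]:
    w=unproj(o(x,y),z); print(nm,w,inv(w))
# door: project candidates
for th in (.75,.85,.95,1.05):
    d=np.array([np.sin(-th)*1,-np.cos(th)]) # along door from hinge
    n=np.array([-np.cos(th),np.sin(th)])    # outward
    h=np.array([0,.118]); q=[np.r_[h+d*s+n*t,.237] for s,t in((0,0),(0,.03),(.236,0),(.236,.03))]
    print(th,proj(cab(p,q)).round(1).tolist(),(proj(cab(p,q))*600/384).round(0).tolist())
E
```

```text
all [ 0.60489807 -0.09071628  0.11995367] [-0.39371624  0.06061671 -0.32351754  0.30172045  1.35866782  0.08008404
 -0.66752282 -0.47265027]
back [ 0.60543136 -0.09209624  0.12271768] [-0.01365913  0.00178783  0.0135725  -0.00238966]
cam [ 0.30651573 -0.00768496  1.05698959]
strip l [0.56989693 0.04319949] [-0.01872443  0.13714192]
strip r [ 0.5909745  -0.20225867] [-0.02717136 -0.10907469]
case fr bl [ 0.56179376 -0.10757695] [-0.04481222 -0.01158138]
case f top l [ 0.5678419  -0.10111322] [-0.03803405 -0.00588786]
case f top l [ 0.54709074 -0.10057047] [-0.05857115 -0.0028658 ]
case ftr [ 0.56341599 -0.19899534] [-0.05414134 -0.10253699]
ftr2 [ 0.5796322  -0.20283497] [-0.03850113 -0.10828955]
0.75 [[246.6, 137.5], [239.3, 147.1], [327.2, 192.8], [320.1, 203.0]] [[385.0, 215.0], [374.0, 230.0], [511.0, 301.0], [500.0, 317.0]]
0.85 [[246.6, 137.5], [238.4, 146.4], [321.2, 200.5], [313.0, 210.0]] [[385.0, 215.0], [372.0, 229.0], [502.0, 313.0], [489.0, 328.0]]
0.95 [[246.6, 137.5], [237.5, 145.5], [314.4, 207.6], [305.2, 216.3]] [[385.0, 215.0], [371.0, 227.0], [491.0, 324.0], [477.0, 338.0]]
1.05 [[246.6, 137.5], [236.7, 144.6], [306.9, 214.1], [296.8, 221.8]] [[385.0, 215.0], [370.0, 226.0], [479.0, 334.0], [464.0, 347.0]]
```

Call:
{"fn": "arm_command", "kwargs": {"motion": [[[0.12, 0.12, 0.02], [0, 0, -0.012], -1], [[0.12, 0.12, 0.02], [0, 0, -0.012], -1], [[0.12, 0.12, 0.02], [0, 0, -0.012], -1], [[0.12, 0.12, 0.02], [0, 0, -0.012], -1], [[0.12, 0.12, 0], [0, 0, -0.012], -1], [[0.12, 0.12, 0], [0, 0, -0.012], -1], [[0.12, 0.12, 0], [0, 0, -0.012], -1], [[0.12, 0.12, 0], [0, 0, -0.012], -1], [[0.12, 0.12, 0], [0, 0, -0.012], -1], [[0.12, 0.12, 0], [0, 0, -0.01], -1]], "force": 60}}

```text
time_s: 0.93
tool_pos: [0.3462, -0.3432, 0.2429]
orientation: [0.188, -3.136, -0.001]
contact_force: [-0.5, 0.1, -0.3]
width: -0.0001
gripper_force: 0.0
```

Call:
{"fn": "arm_command", "kwargs": {"motion": [[[0.125, 0.119, 0], [0, 0, 0], -1], [[0.125, 0.119, 0], [0, 0, 0], -1], [[0.125, 0.119, 0], [0, 0, 0], -1], [[0.125, 0.119, 0], [0, 0, 0], -1], [[0.125, 0.119, 0], [0, 0, 0], -1], [[0.125, 0.119, 0], [0, 0, 0], -1], [[0.125, 0.119, 0], [0, 0, 0], -1], [[0.125, 0.119, 0], [0, 0, 0], -1], [[0.125, 0.119, 0], [0, 0, 0], -1], [[0.06, 0.119, 0], [0, 0, 0], -1]]}}

```text
time_s: 1.77
tool_pos: [0.5246, -0.1647, 0.2422]
orientation: [0.19, -3.134, -0.001]
contact_force: [0.4, -0.2, 0.1]
width: -0.0005
gripper_force: 0.0
```

Call:
{"fn": "arm_command", "kwargs": {"motion": [[[0, 0, -0.1], [0, 0, 0], -1], [[0, 0, -0.1], [0, 0, 0], -1], [[0, 0, -0.1], [0, 0, 0], -1], [[0, 0, -0.05], [0, 0, 0], -1], [[0, 0, -0.03], [0, 0, 0], -1], [[0, 0, 0], [0, 0, 0], -1], [[0, 0, 0], [0, 0, 0], -1], [[0, 0, 0], [0, 0, 0], -1], [[0, 0, 0], [0, 0, 0], -1], [[0, 0, 0], [0, 0, 0], -1]]}}

```text
time_s: 2.6
tool_pos: [0.5237, -0.1661, 0.187]
orientation: [-0.189, 3.135, -0.0]
contact_force: [0.2, 0.3, 0.4]
width: -0.0001
gripper_force: 0.0
```

```bash
python3 - <<'E'
from workcell import arm, optics
import cv2,pickle
c=optics.capture("scene");d=optics.capture("top")
a=cv2.resize(c["pixels"][100:300,110:290,::-1],(396,440),interpolation=cv2.INTER_CUBIC)
b=cv2.resize(d["pixels"][60:240,220:380,::-1],(391,440),interpolation=cv2.INTER_CUBIC)
cv2.imwrite("pics/c2.png",cv2.convertScaleAbs(cv2.hconcat([a,b]),alpha=1.5,beta=10))
s=arm.get_state();print(s["tool_pos"],s["orientation"],s["contact_force"],s["time_s"])
E
```

```text
[ 0.52349497 -0.16601108  0.18665433] [-1.89011439e-01  3.13522650e+00 -1.43073665e-04] [ 0.58406551  0.56226429 -0.56800583] 2.7
```

View pics/c2.png

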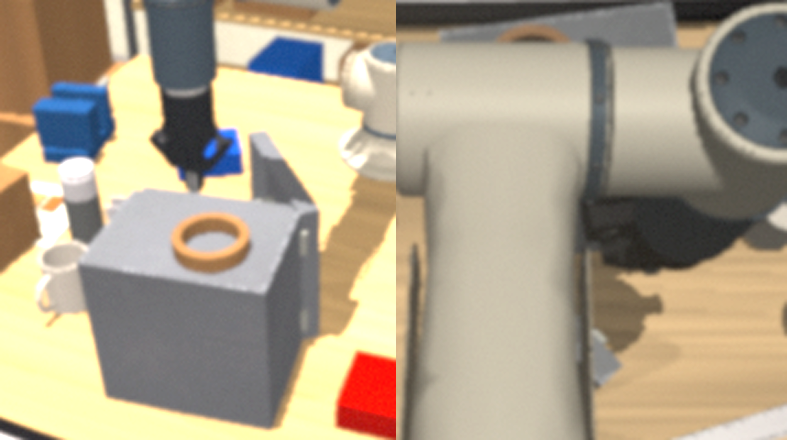

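The fingertips (scene crop (193,185)) are in front of the cabinet's right lane and clear of the door. Now I'll approach the case.

Call:
{"fn": "arm_command", "kwargs": {"motion": [[[0.02, 0.0025, 0], [0, 0, 0], -1], [[0.02, 0.0025, 0], [0, 0, 0], -1], [[0.02, 0.0025, 0], [0, 0, 0], -1], [[0.02, 0.0025, 0], [0, 0, 0], -1], [[0.02, 0.0025, 0], [0, 0, 0], -1], [[0.02, 0.0025, 0], [0, 0, 0], -1], [[0.02, 0.0025, 0], [0, 0, 0], -1], [[0.013, 0.0015, 0], [0, 0, 0], -1], [[0.013, 0.0015, 0], [0, 0, 0], -1], [[0.013, 0.0015, 0], [0, 0, 0], -1]]}}

```text
time_s: 3.53
tool_pos: [0.5504, -0.1626, 0.1863]
orientation: [0.189, -3.136, 0.0]
contact_force: [0.8, 0.3, 0.6]
width: -0.0002
gripper_force: 0.0
```

Call:
{"fn": "arm_command", "kwargs": {"motion": [[[0.013, 0.0015, 0], [0, 0, 0], -1], [[0.013, 0.0015, 0], [0, 0, 0], -1], [[0.013, 0.0015, 0], [0, 0, 0], -1], [[0.013, 0.0015, 0], [0, 0, 0], -1], [[0.013, 0.0015, 0], [0, 0, 0], -1], [[0.013, 0.0015, 0], [0, 0, 0], -1], [[0, 0, 0], [0, 0, 0], -1], [[0, 0, 0], [0, 0, 0], -1], [[0, 0, 0], [0, 0, 0], -1], [[0, 0, 0], [0, 0, 0], -1]]}}

```text
time_s: 4.37
tool_pos: [0.5621, -0.1614, 0.1863]
orientation: [-0.189, 3.135, -0.0]
contact_force: [-2.6, -1.4, 0.7]
width: -0.0
gripper_force: 0.9
```

Call:
{"fn": "arm_command", "kwargs": {"motion": [[[0.013, 0.0015, 0], [0, 0, 0], -1], [[0.013, 0.0015, 0], [0, 0, 0], -1], [[0.013, 0.0015, 0], [0, 0, 0], -1], [[0.013, 0.0015, 0], [0, 0, 0], -1], [[0.013, 0.0015, 0], [0, 0, 0], -1], [[0.013, 0.0015, 0], [0, 0, 0], -1], [[0.013, 0.0015, 0], [0, 0, 0], -1], [[0.013, 0.0015, 0], [0, 0, 0], -1], [[0.007, 0.001, 0], [0, 0, 0], -1], [[0.007, 0.001, 0], [0, 0, 0], -1]]}}

```text
time_s: 5.2
tool_pos: [0.5797, -0.1592, 0.1863]
orientation: [0.189, -3.136, 0.0]
contact_force: [-3.7, -0.8, 1.9]
width: -0.0003
gripper_force: 1.8
```

Call:
{"fn": "arm_command", "kwargs": {"motion": [[[0.007, 0.001, 0], [0, 0, 0], -1], [[0.007, 0.001, 0], [0, 0, 0], -1], [[0.007, 0.001, 0], [0, 0, 0], -1], [[0.007, 0.001, 0], [0, 0, 0], -1], [[0.007, 0.001, 0], [0, 0, 0], -1], [[0.007, 0.001, 0], [0, 0, 0], -1], [[0, 0, 0], [0, 0, 0], -1], [[0, 0, 0], [0, 0, 0], -1], [[0, 0, 0], [0, 0, 0], -1], [[0, 0, 0], [0, 0, 0], -1]]}}

```text
time_s: 6.03
tool_pos: [0.5862, -0.1583, 0.1863]
orientation: [-0.189, 3.135, 0.0]
contact_force: [-1.4, -0.3, 1.3]
width: 0.0002
gripper_force: 0.9
```

Call:
{"fn": "arm_command", "kwargs": {"motion": [[[0.004, 0.0005, 0], [0, 0, 0], -1], [[0.004, 0.0005, 0], [0, 0, 0], -1], [[0.004, 0.0005, 0], [0, 0, 0], -1], [[0.004, 0.0005, 0], [0, 0, 0], -1], [[0.004, 0.0005, 0], [0, 0, 0], -1], [[0.004, 0.0005, 0], [0, 0, 0], -1], [[0.004, 0.0005, 0], [0, 0, 0], -1], [[0.004, 0.0005, 0], [0, 0, 0], -1], [[0, 0, 0], [0, 0, 0], -1], [[0, 0, 0], [0, 0, 0], -1]]}}

```text
time_s: 6.87
tool_pos: [0.5908, -0.1577, 0.1863]
orientation: [-0.189, 3.136, 0.0]
contact_force: [-3.0, -0.6, 1.5]
width: 0.0
gripper_force: 1.5
```

Call:
{"fn": "arm_command", "kwargs": {"motion": [[[0.003, 0.0004, 0], [0, 0, 0], -1], [[0.003, 0.0004, 0], [0, 0, 0], -1], [[0.003, 0.0004, 0], [0, 0, 0], -1], [[0.003, 0.0004, 0], [0, 0, 0], -1], [[0.003, 0.0004, 0], [0, 0, 0], -1], [[0.003, 0.0004, 0], [0, 0, 0], -1], [[0, 0, 0], [0, 0, 0], -1], [[0, 0, 0], [0, 0, 0], -1], [[0, 0, 0], [0, 0, 0], -1], [[0, 0, 0], [0, 0, 0], -1]]}}

```text
time_s: 7.7
tool_pos: [0.5935, -0.1574, 0.1863]
orientation: [-0.189, 3.136, 0.0]
contact_force: [-3.2, -1.5, 1.8]
width: 0.0001
gripper_force: 1.4
```

Call:
{"fn": "arm_command", "kwargs": {"motion": [[[0.003, 0.0004, 0], [0, 0, 0], -1], [[0.003, 0.0004, 0], [0, 0, 0], -1], [[0.003, 0.0004, 0], [0, 0, 0], -1], [[0.003, 0.0004, 0], [0, 0, 0], -1], [[0.003, 0.0004, 0], [0, 0, 0], -1], [[0.003, 0.0004, 0], [0, 0, 0], -1], [[0, 0, 0], [0, 0, 0], -1], [[0, 0, 0], [0, 0, 0], -1], [[0, 0, 0], [0, 0, 0], -1], [[0, 0, 0], [0, 0, 0], -1]]}}

```text
time_s: 8.53
tool_pos: [0.5962, -0.157, 0.1863]
orientation: [-0.189, 3.136, 0.0]
contact_force: [-2.3, -1.2, 1.6]
width: -0.0001
gripper_force: 1.4
```

Call:
{"fn": "arm_command", "kwargs": {"motion": [[[0.003, 0.0004, 0], [0, 0, 0], -1], [[0.003, 0.0004, 0], [0, 0, 0], -1], [[0.003, 0.0004, 0], [0, 0, 0], -1], [[0.003, 0.0004, 0], [0, 0, 0], -1], [[0, 0, 0], [0, 0, 0], -1], [[0, 0, 0], [0, 0, 0], -1], [[0, 0, 0], [0, 0, 0], -1], [[0, 0, 0], [0, 0, 0], -1], [[0, 0, 0], [0, 0, 0], -1], [[0, 0, 0], [0, 0, 0], -1]]}}

```text
time_s: 9.37
tool_pos: [0.5964, -0.1569, 0.1863]
orientation: [0.189, -3.133, -0.0]
contact_force: [-8.6, -1.0, 5.3]
width: -0.0003
gripper_force: 4.0
```

Call:
{"fn": "arm_command", "kwargs": {"motion": [[[0.003, 0.0004, 0], [0, 0, 0], -1], [[0.002, 0.0002, 0], [0, 0, 0], -1], [[0, 0, 0], [0, 0, 0], -1], [[0, 0, 0], [0, 0, 0], -1], [[0, 0, 0], [0, 0, 0], -1], [[0, 0, 0], [0, 0, 0], -1], [[0, 0, 0], [0, 0, 0], -1], [[0, 0, 0], [0, 0, 0], -1], [[0, 0, 0], [0, 0, 0], -1], [[0, 0, 0], [0, 0, 0], -1]]}}

```text
time_s: 10.2
tool_pos: [0.5964, -0.157, 0.1863]
orientation: [0.188, -3.131, -0.0]
contact_force: [-9.6, 0.6, 5.4]
width: 0.0001
gripper_force: 5.2
```

Force climbs against no motion, so the case is home. Next I'll retreat, rise, and go over the door to its outer side.

Call:
{"fn": "arm_command", "kwargs": {"motion": [[[-0.05, -0.006, 0], [0, 0, 0], -1], [[-0.1, -0.012, 0], [0, 0, 0], -1], [[-0.1, -0.012, 0], [0, 0, 0], -1], [[-0.1, -0.012, 0], [0, 0, 0], -1], [[-0.1, -0.012, 0], [0, 0, 0], -1], [[0, 0, 0.13], [0, 0, 0], -1], [[0, 0, 0.13], [0, 0, 0], -1], [[0, 0, 0.13], [0, 0, 0], -1], [[0, 0, 0.13], [0, 0, 0], -1], [[0, 0, 0.13], [0, 0, 0], -1]]}}

```text
time_s: 11.03
tool_pos: [0.5319, -0.1645, 0.285]
orientation: [-0.189, 3.133, 0.0]
contact_force: [0.2, 0.2, -0.0]
width: 0.0001
gripper_force: 0.0
```

Call:
{"fn": "arm_command", "kwargs": {"motion": [[[-0.12, 0.09, 0], [0, 0, -0.06], -1], [[-0.12, 0.09, 0], [0, 0, -0.06], -1], [[-0.12, 0.09, 0], [0, 0, -0.06], -1], [[-0.12, 0.09, 0], [0, 0, -0.06], -1], [[-0.12, 0.09, 0], [0, 0, -0.06], -1], [[-0.12, 0.09, 0], [0, 0, -0.06], -1], [[-0.12, 0.09, 0], [0, 0, -0.06], -1], [[-0.12, 0.09, 0], [0, 0, -0.06], -1], [[-0.12, 0.09, 0], [0, 0, -0.06], -1], [[-0.12, 0.09, 0], [0, 0, -0.06], -1]]}}

```text
time_s: 11.87
tool_pos: [0.3509, -0.0289, 0.2839]
orientation: [1.261, 2.875, 0.004]
contact_force: [0.4, 0.4, 0.9]
width: -0.0001
gripper_force: 0.0
```

```bash
python3 - <<'E'
from workcell import arm, optics
import cv2,pickle
d=optics.capture("top");pickle.dump(d,open("pics/top2.pkl","wb"))
cv2.imwrite("pics/c3.png",cv2.convertScaleAbs(cv2.resize(d["pixels"][50:240,220:370,::-1],None,fx=4,fy=4,interpolation=cv2.INTER_CUBIC)[:600],alpha=1.6,beta=15))
s=arm.get_state();print(s["tool_pos"],s["orientation"],s["contact_force"],s["time_s"],s["qpos"])
E
```

```text
[ 0.3487334  -0.02770324  0.28438208] [1.27192981 2.87056719 0.00735429] [-3.43198135 -0.03183506 -0.95287413] 11.9167 [ 3.75557509e-01 -1.69685766e-01 -2.06218983e-01 -1.97606406e-03
 -1.52963160e+00 -2.78046848e+00]
```

View pics/c3.png

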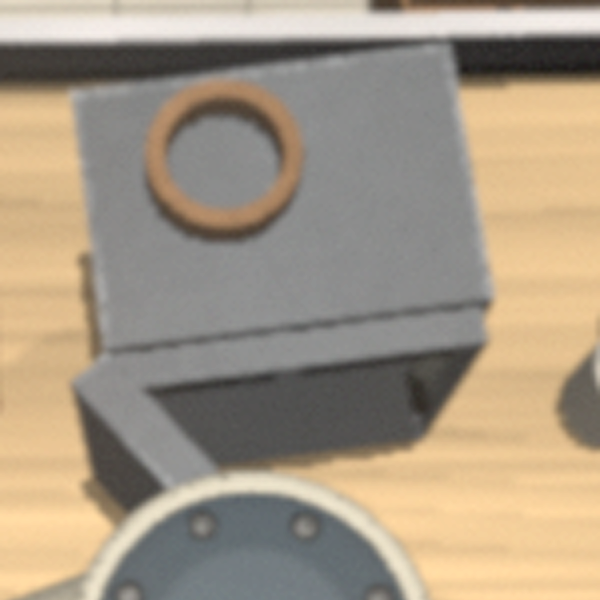

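The arm wrist hides the door tip. The case front has disappeared into the dark interior near (390,380). I'll check its position in a contrast crop.

```bash
python3 - <<'E'
from h import *
import pickle
p=[.6052,-.0915,.1215]
inv=lambda P:(P-[220,50]+.5)*6-[0,70*6]
f=lambda L:((proj(cab(p,L))-[230,120]+.5)*6-.5).round(0).tolist()
for nm,x in (("home",-.006),("5mm short",-.011)):
    print(nm,f([[x,-.007,.155],[x,-.111,.155],[x,-.007,.207],[x,-.111,.207]]))
print("shell z0",f([[0,.12,0],[0,-.12,0]]),"shelf",f([[0,.12,.155],[0,-.12,.155]]),"z235",f([[0,.12,.235],[0,-.12,.235]]))
print("other",f([[-.006,.009,.155],[-.006,.109,.155],[-.006,.009,.195]]))
d=pickle.load(open("pics/top2.pkl","rb"))["pixels"][120:170,230:350,::-1]
d0=c["pixels"][120:170,230:350,::-1]
g=lambda q:cv2.convertScaleAbs(cv2.resize(q,None,fx=6,fy=6,interpolation=cv2.INTER_CUBIC),alpha=2.6,beta=0)
cv2.imwrite("pics/c4.png",cv2.vconcat([g(d0),g(d)]))
E
```

```text
home [[392.0, 145.0], [623.0, 115.0], [403.0, 106.0], [648.0, 75.0]]
5mm short [[393.0, 156.0], [625.0, 126.0], [405.0, 118.0], [650.0, 86.0]]
shell z0 [[119.0, 259.0], [578.0, 200.0]] shelf [[107.0, 169.0], [641.0, 100.0]] z235 [[99.0, 109.0], [682.0, 34.0]]
other [[356.0, 150.0], [133.0, 178.0], [363.0, 121.0]]
```

View pics/c4.png

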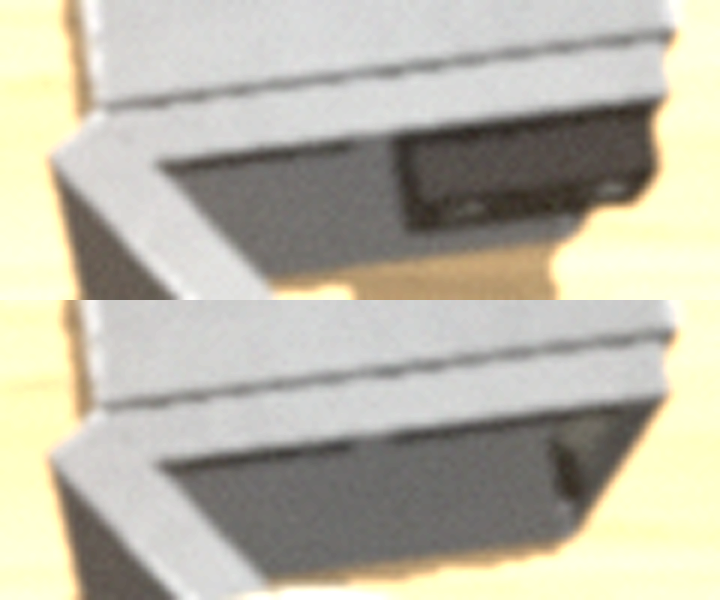

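The sliver of the case's lower front edge (390,441) lines up with the home other_case (350,447), and the prediction for home was 445 against 456 if 5 mm short. The case is home. Next I'll lower the tool outside the door and approach.

Call:
{"fn": "arm_command", "kwargs": {"motion": [[[0, 0, -0.063], [0, 0, 0], -1], [[0, 0, -0.063], [0, 0, 0], -1], [[0, 0, -0.063], [0, 0, 0], -1], [[0, 0, -0.063], [0, 0, 0], -1], [[0, 0, -0.063], [0, 0, 0], -1], [[0, 0, -0.063], [0, 0, 0], -1], [[0, 0, -0.063], [0, 0, 0], -1], [[0, 0, -0.063], [0, 0, 0], -1], [[0, 0, -0.063], [0, 0, 0], -1], [[0, 0, -0.063], [0, 0, 0], -1]]}}

```text
time_s: 12.75
tool_pos: [0.3511, -0.0299, 0.1883]
orientation: [-1.255, -2.88, 0.0]
contact_force: [-0.2, 0.3, 0.3]
width: 0.0003
gripper_force: 0.0
```

Call:
{"fn": "arm_command", "kwargs": {"motion": [[[0.026, -0.03, 0], [0, 0, 0], -1], [[0.026, -0.03, 0], [0, 0, 0], -1], [[0.026, -0.03, 0], [0, 0, 0], -1], [[0.026, -0.03, 0], [0, 0, 0], -1], [[0.026, -0.03, 0], [0, 0, 0], -1], [[0.026, -0.03, 0], [0, 0, 0], -1], [[0.026, -0.03, 0], [0, 0, 0], -1], [[0.026, -0.03, 0], [0, 0, 0], -1], [[0.026, -0.03, 0], [0, 0, 0], -1], [[0.013, -0.015, 0], [0, 0, 0], -1]]}}

```text
time_s: 13.58
tool_pos: [0.3887, -0.0731, 0.1892]
orientation: [-1.256, -2.88, 0.0]
contact_force: [0.4, -0.7, -0.5]
width: -0.0002
gripper_force: 0.0
```

```bash
cat > door.py <<'E'
from workcell import arm
from h import *
p=[.6052,-.0915,.1215]
def tcp(th,off,s=.205):
    L=[-np.sin(th)*s-np.cos(th)*(.03+off),.118-np.cos(th)*s+np.sin(th)*(.03+off),0]
    return cab(p,L)[0][:2]
s=arm.get_state();t=s["tool_pos"];a=s["orientation"]
from scipy.spatial.transform import Rotation as R
x=R.from_rotvec(a).as_matrix()[:,0]
psi=np.degrees(np.arctan(x[1]/x[0]))
rel=np.array([[np.cos(p[2]),np.sin(p[2])],[-np.sin(p[2]),np.cos(p[2])]])@(t[:2]-p[:2])-[0,.118]
r=np.hypot(*rel)
# implied door angle if touching with 11 mm finger half
off=.041; ss=np.sqrt(r*r-off*off); th=np.arctan2(-rel[0],-rel[1])-np.arctan2(off,ss)
print("tcp",t.round(4),"s",ss.round(4),"door angle if touching",th.round(3),"tool line deg",psi.round(1),"want",np.degrees(p[2]-th).round(1),"F",s["contact_force"].round(1),s["time_s"])
E
python3 door.py
```

```text
tcp [ 0.3887 -0.0731  0.1892] s 0.2212 door angle if touching 1.055 tool line deg -47.1 want -53.5 F [ 0.4 -0.7 -0.5] 13.5833
```

```bash
python3 - <<'E'
from door import *
q=t[:2]
print("first",((tcp(1.0,.011)-q)/.15).round(3))
for a in np.arange(1.0,.2,-.1): print(round(a,2),"->",round(a-.1,2),((tcp(a-.1,.011)-tcp(a,.011))/.15/2.5).round(3))
E
```

```text
tcp [ 0.3887 -0.0731  0.1892] s 0.2212 door angle if touching 1.055 tool line deg -47.1 want -53.5 F [ 0.4 -0.7 -0.5] 13.5833
first [ 0.121 -0.004]
1.0 -> 0.9 [ 0.029 -0.048]
0.9 -> 0.8 [ 0.033 -0.045]
0.8 -> 0.7 [ 0.038 -0.041]
0.7 -> 0.6 [ 0.042 -0.037]
0.6 -> 0.5 [ 0.045 -0.033]
0.5 -> 0.4 [ 0.048 -0.028]
0.4 -> 0.3 [ 0.051 -0.023]
0.3 -> 0.2 [ 0.053 -0.018]
```

Call:
{"fn": "arm_command", "kwargs": {"motion": [[[0.04, -0.001, 0], [0, 0, 0], -1], [[0.04, -0.001, 0], [0, 0, 0], -1], [[0.04, -0.001, 0], [0, 0, 0], -1], [[0.029, -0.048, 0], [0, 0, 0], -1], [[0.029, -0.048, 0], [0, 0, 0.01], -1], [[0.031, -0.047, 0], [0, 0, 0.025], -1], [[0.033, -0.045, 0], [0, 0, 0.025], -1], [[0.033, -0.045, 0], [0, 0, 0.025], -1], [[0.036, -0.043, 0], [0, 0, 0.025], -1], [[0.038, -0.041, 0], [0, 0, 0.025], -1]]}}

```text
time_s: 14.42
tool_pos: [0.4408, -0.1211, 0.1891]
orientation: [-0.94, -2.997, 0.0]
contact_force: [-0.6, 0.5, 0.5]
width: -0.0
gripper_force: 0.0
```

```bash
python3 door.py
```

```text
tcp [ 0.4408 -0.1211  0.1891] s 0.2059 door angle if touching 0.722 tool line deg -34.8 want -34.4 F [-0.6  0.5  0.5] 14.4167
```

Call:
{"fn": "arm_command", "kwargs": {"motion": [[[0.038, -0.041, 0], [0, 0, 0.025], -1], [[0.042, -0.037, 0], [0, 0, 0.025], -1], [[0.042, -0.037, 0], [0, 0, 0.025], -1], [[0.043, -0.035, 0], [0, 0, 0.025], -1], [[0.045, -0.033, 0], [0, 0, 0.025], -1], [[0.045, -0.033, 0], [0, 0, 0.025], -1], [[0.046, -0.03, 0], [0, 0, 0.025], -1], [[0.048, -0.028, 0], [0, 0, 0.025], -1], [[0.04, -0.022, 0], [0, 0, 0.025], -1], [[0.02, -0.01, 0], [0, 0, 0.025], -1]]}}

```text
time_s: 15.25
tool_pos: [0.5025, -0.1672, 0.1888]
orientation: [-0.337, -3.122, 0.0]
contact_force: [-1.7, -0.5, -0.9]
width: 0.0
gripper_force: 0.0
```

```bash
python3 - <<'E'
from door import *
from workcell import optics
for n in ("scene",):
    d=optics.capture(n)
    cv2.imwrite("pics/c5.png",cv2.convertScaleAbs(cv2.resize(d["pixels"][100:300,110:310,::-1],(600,600),interpolation=cv2.INTER_CUBIC),alpha=1.4))
E
```

```text
tcp [ 0.5025 -0.1672  0.1888] s 0.2081 door angle if touching 0.357 tool line deg -12.3 want -13.5 F [-1.7 -0.5 -0.9] 15.25
```

View pics/c5.png

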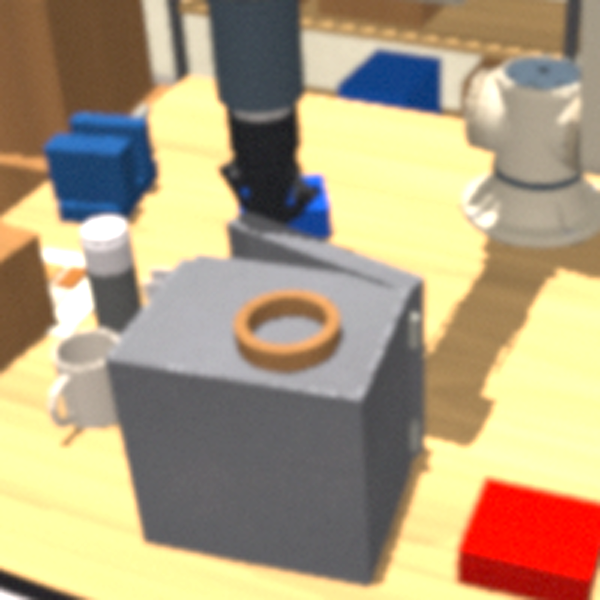

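The door swings with the fingers; its free edge is at (235,225), a bit ajar. I'll go on more slowly.

Call:
{"fn": "arm_command", "kwargs": {"motion": [[[0.026, -0.011, 0], [0, 0, 0.012], -1], [[0.026, -0.011, 0], [0, 0, 0.012], -1], [[0.026, -0.011, 0], [0, 0, 0.012], -1], [[0.026, -0.009, 0], [0, 0, 0.012], -1], [[0.026, -0.009, 0], [0, 0, 0.012], -1], [[0.026, -0.009, 0], [0, 0, 0.012], -1], [[0.013, -0.004, 0], [0, 0, 0.012], -1], [[0, 0, 0], [0, 0, 0], -1], [[0, 0, 0], [0, 0, 0], -1], [[0, 0, 0], [0, 0, 0], -1]]}}

```text
time_s: 16.13
tool_pos: [0.5273, -0.176, 0.1894]
orientation: [0.134, 3.138, 0.0]
contact_force: [0.6, 0.4, 1.1]
width: 0.0002
gripper_force: 0.0
```

```bash
python3 door.py
```

```text
tcp [ 0.5273 -0.176   0.1894] s 0.2074 door angle if touching 0.232 tool line deg -4.9 want -6.3 F [0.6 0.4 1.1] 16.1333
```

Call:
{"fn": "arm_command", "kwargs": {"motion": [[[0.01, -0.001, 0], [0, 0, 0.004], -1], [[0.01, -0.001, 0], [0, 0, 0.004], -1], [[0.01, -0.001, 0], [0, 0, 0.004], -1], [[0.01, -0.001, 0], [0, 0, 0.004], -1], [[0.01, -0.001, 0], [0, 0, 0.004], -1], [[0.01, -0.001, 0], [0, 0, 0.004], -1], [[0.01, -0.001, 0], [0, 0, 0.004], -1], [[0.01, -0.001, 0], [0, 0, 0.004], -1], [[0, 0, 0], [0, 0, 0], -1], [[0, 0, 0], [0, 0, 0], -1]]}}

```text
time_s: 16.97
tool_pos: [0.5395, -0.1772, 0.1892]
orientation: [0.055, 3.141, 0.0]
contact_force: [0.1, -0.6, -1.0]
width: 0.0002
gripper_force: 0.0
```

```bash
python3 door.py
```

```text
tcp [ 0.5395 -0.1772  0.1892] s 0.2051 door angle if touching 0.173 tool line deg -2.0 want -2.9 F [ 0.1 -0.6 -1. ] 16.9667
```

Call:
{"fn": "arm_command", "kwargs": {"motion": [[[0.007, 0, 0], [0, 0, 0.003], -1], [[0.007, 0, 0], [0, 0, 0.003], -1], [[0.007, 0, 0], [0, 0, 0.003], -1], [[0.007, 0, 0], [0, 0, 0.003], -1], [[0.007, 0, 0], [0, 0, 0.003], -1], [[0.007, 0, 0], [0, 0, 0.003], -1], [[0.007, 0, 0], [0, 0, 0.003], -1], [[0.007, 0, 0], [0, 0, 0.003], -1], [[0, 0, 0], [0, 0, 0], -1], [[0, 0, 0], [0, 0, 0], -1]]}}

```text
time_s: 17.8
tool_pos: [0.5479, -0.1771, 0.1893]
orientation: [-0.004, 3.141, 0.0]
contact_force: [0.7, -0.8, 0.3]
width: -0.0002
gripper_force: 0.0
```

Call:
{"fn": "arm_command", "kwargs": {"motion": [[[0.005, 0, 0], [0, 0, 0.003], -1], [[0.005, 0, 0], [0, 0, 0.003], -1], [[0.005, 0, 0], [0, 0, 0.003], -1], [[0.005, 0, 0], [0, 0, 0.003], -1], [[0.005, 0, 0], [0, 0, 0.003], -1], [[0.005, 0, 0], [0, 0, 0.003], -1], [[0.005, 0, 0], [0, 0, 0.003], -1], [[0, 0, 0], [0, 0, 0], -1], [[0, 0, 0], [0, 0, 0], -1], [[0, 0, 0], [0, 0, 0], -1]]}}

```text
time_s: 18.63
tool_pos: [0.5525, -0.1775, 0.1892]
orientation: [0.056, -3.14, 0.0]
contact_force: [-4.1, -1.4, 1.6]
width: -0.0003
gripper_force: 0.0
```

Call:
{"fn": "arm_command", "kwargs": {"motion": [[[0.003, 0, 0], [0, 0, 0.001], -1], [[0.003, 0, 0], [0, 0, 0.001], -1], [[0.003, 0, 0], [0, 0, 0.001], -1], [[0.003, 0, 0], [0, 0, 0.001], -1], [[0.003, 0, 0], [0, 0, 0.001], -1], [[0, 0, 0], [0, 0, 0], -1], [[0, 0, 0], [0, 0, 0], -1], [[0, 0, 0], [0, 0, 0], -1], [[0, 0, 0], [0, 0, 0], -1], [[0, 0, 0], [0, 0, 0], -1]]}}

```text
time_s: 19.47
tool_pos: [0.5548, -0.1775, 0.1892]
orientation: [0.068, -3.14, 0.001]
contact_force: [-5.3, -2.8, 1.5]
width: 0.0
gripper_force: 0.0
```

Call:
{"fn": "arm_command", "kwargs": {"motion": [[[0.003, 0, 0], [0, 0, 0.001], -1], [[0.003, 0, 0], [0, 0, 0.001], -1], [[0.003, 0, 0], [0, 0, 0.001], -1], [[0.003, 0, 0], [0, 0, 0.001], -1], [[0.003, 0, 0], [0, 0, 0.001], -1], [[0, 0, 0], [0, 0, 0], -1], [[0, 0, 0], [0, 0, 0], -1], [[0, 0, 0], [0, 0, 0], -1], [[0, 0, 0], [0, 0, 0], -1], [[0, 0, 0], [0, 0, 0], -1]]}}

```text
time_s: 20.3
tool_pos: [0.5569, -0.1776, 0.1892]
orientation: [0.08, -3.139, 0.001]
contact_force: [-4.7, -2.4, 1.1]
width: -0.0
gripper_force: 0.0
```

Call:
{"fn": "arm_command", "kwargs": {"motion": [[[0.003, 0, 0], [0, 0, 0.001], -1], [[0.003, 0, 0], [0, 0, 0.001], -1], [[0.003, 0, 0], [0, 0, 0.001], -1], [[0.003, 0, 0], [0, 0, 0.001], -1], [[0, 0, 0], [0, 0, 0], -1], [[0, 0, 0], [0, 0, 0], -1], [[0, 0, 0], [0, 0, 0], -1], [[0, 0, 0], [0, 0, 0], -1], [[0, 0, 0], [0, 0, 0], -1], [[0, 0, 0], [0, 0, 0], -1]]}}

```text
time_s: 21.13
tool_pos: [0.5585, -0.1777, 0.1891]
orientation: [0.09, -3.139, 0.001]
contact_force: [-6.2, -2.4, 1.4]
width: -0.0001
gripper_force: 0.0
```

Call:
{"fn": "arm_command", "kwargs": {"motion": [[[0.003, 0, 0], [0, 0, 0.001], -1], [[0.003, 0, 0], [0, 0, 0.001], -1], [[0.003, 0, 0], [0, 0, 0.001], -1], [[0.003, 0, 0], [0, 0, 0.001], -1], [[0, 0, 0], [0, 0, 0], -1], [[0, 0, 0], [0, 0, 0], -1], [[0, 0, 0], [0, 0, 0], -1], [[0, 0, 0], [0, 0, 0], -1], [[0, 0, 0], [0, 0, 0], -1], [[0, 0, 0], [0, 0, 0], -1]]}}

```text
time_s: 21.97
tool_pos: [0.5595, -0.1778, 0.1892]
orientation: [0.099, -3.137, 0.001]
contact_force: [-7.1, -2.3, 3.5]
width: -0.0
gripper_force: 0.0
```

Call:
{"fn": "arm_command", "kwargs": {"motion": [[[0.003, 0, 0], [0, 0, 0.001], -1], [[0.003, 0, 0], [0, 0, 0.001], -1], [[0.003, 0, 0], [0, 0, 0.001], -1], [[0, 0, 0], [0, 0, 0], -1], [[0, 0, 0], [0, 0, 0], -1], [[0, 0, 0], [0, 0, 0], -1], [[0, 0, 0], [0, 0, 0], -1], [[0, 0, 0], [0, 0, 0], -1], [[0, 0, 0], [0, 0, 0], -1], [[0, 0, 0], [0, 0, 0], -1]]}}

```text
time_s: 22.8
tool_pos: [0.5606, -0.178, 0.1892]
orientation: [0.107, -3.136, 0.001]
contact_force: [-8.2, -3.6, 3.2]
width: -0.0001
gripper_force: 0.0
```

Call:
{"fn": "arm_command", "kwargs": {"motion": [[[0.003, 0, 0], [0, 0, 0.001], -1], [[0.003, 0, 0], [0, 0, 0.001], -1], [[0.003, 0, 0], [0, 0, 0.001], -1], [[0, 0, 0], [0, 0, 0], -1], [[0, 0, 0], [0, 0, 0], -1], [[0, 0, 0], [0, 0, 0], -1], [[0, 0, 0], [0, 0, 0], -1], [[0, 0, 0], [0, 0, 0], -1], [[0, 0, 0], [0, 0, 0], -1], [[0, 0, 0], [0, 0, 0], -1]]}}

```text
time_s: 23.63
tool_pos: [0.562, -0.1781, 0.1892]
orientation: [0.114, -3.136, 0.001]
contact_force: [-9.0, -2.9, 2.6]
width: -0.0
gripper_force: 0.0
```

Call:
{"fn": "arm_command", "kwargs": {"motion": [[[0.003, 0, 0], [0, 0, 0], -1], [[0.003, 0, 0], [0, 0, 0], -1], [[0.003, 0, 0], [0, 0, 0], -1], [[0, 0, 0], [0, 0, 0], -1], [[0, 0, 0], [0, 0, 0], -1], [[0, 0, 0], [0, 0, 0], -1], [[0, 0, 0], [0, 0, 0], -1], [[0, 0, 0], [0, 0, 0], -1], [[0, 0, 0], [0, 0, 0], -1], [[0, 0, 0], [0, 0, 0], -1]]}}

```text
time_s: 24.47
tool_pos: [0.5632, -0.1782, 0.1891]
orientation: [0.114, -3.136, 0.002]
contact_force: [-9.2, -3.1, 2.5]
width: -0.0001
gripper_force: 0.0
```

```bash
python3 door.py
```

```text
tcp [ 0.5632 -0.1782  0.1891] s 0.2015 door angle if touching 0.056 tool line deg 4.2 want 3.7 F [-9.2 -3.1  2.5] 24.4667
```

Call:
{"fn": "arm_command", "kwargs": {"motion": [[[0.003, 0, 0], [0, 0, 0], -1], [[0.003, 0, 0], [0, 0, 0], -1], [[0.003, 0, 0], [0, 0, 0], -1], [[0, 0, 0], [0, 0, 0], -1], [[0, 0, 0], [0, 0, 0], -1], [[0, 0, 0], [0, 0, 0], -1], [[0, 0, 0], [0, 0, 0], -1], [[0, 0, 0], [0, 0, 0], -1], [[0, 0, 0], [0, 0, 0], -1], [[0, 0, 0], [0, 0, 0], -1]]}}

```text
time_s: 25.3
tool_pos: [0.5643, -0.1782, 0.1891]
orientation: [0.114, -3.135, 0.002]
contact_force: [-9.7, -3.6, 3.2]
width: -0.0002
gripper_force: 0.0
```

Call:
{"fn": "arm_command", "kwargs": {"motion": [[[0.003, 0, 0], [0, 0, 0], -1], [[0.003, 0, 0], [0, 0, 0], -1], [[0.003, 0, 0], [0, 0, 0], -1], [[0, 0, 0], [0, 0, 0], -1], [[0, 0, 0], [0, 0, 0], -1], [[0, 0, 0], [0, 0, 0], -1], [[0, 0, 0], [0, 0, 0], -1], [[0, 0, 0], [0, 0, 0], -1], [[0, 0, 0], [0, 0, 0], -1], [[0, 0, 0], [0, 0, 0], -1]]}}

```text
time_s: 26.13
tool_pos: [0.5665, -0.1777, 0.189]
orientation: [0.115, -3.137, 0.001]
contact_force: [-7.3, -2.6, 0.8]
width: 0.0003
gripper_force: 0.0
```

The force dropped by 2.4 N with a jump in travel, which is the snap. I'll ease off gently to check.

Call:
{"fn": "arm_command", "kwargs": {"motion": [[[-0.007, 0, 0], [0, 0, 0], -1], [[-0.007, 0, 0], [0, 0, 0], -1], [[-0.007, 0, 0], [0, 0, 0], -1], [[-0.007, 0, 0], [0, 0, 0], -1], [[-0.007, 0, 0], [0, 0, 0], -1], [[0, 0, 0], [0, 0, 0], -1], [[0, 0, 0], [0, 0, 0], -1], [[0, 0, 0], [0, 0, 0], -1], [[0, 0, 0], [0, 0, 0], -1], [[0, 0, 0], [0, 0, 0], -1]]}}

```text
time_s: 26.97
tool_pos: [0.5626, -0.1772, 0.1893]
orientation: [-0.115, 3.139, 0.0]
contact_force: [0.2, 0.6, -0.0]
width: 0.0
gripper_force: 0.0
```

Contact is gone at a depth where the door pushed back with 9 N before, so it is latched. I'll back away and check by camera.

Call:
{"fn": "arm_command", "kwargs": {"motion": [[[-0.05, 0, 0], [0, 0, 0], -1], [[-0.1, -0.02, 0], [0, 0, 0], -1], [[-0.1, -0.04, 0.05], [0, 0, 0], -1], [[-0.1, -0.04, 0.1], [0, 0, 0], -1], [[-0.1, -0.04, 0.1], [0, 0, 0], -1], [[-0.15, -0.1, 0.1], [0, 0, 0], -1], [[-0.15, -0.15, 0], [0, 0, 0], -1], [[-0.15, -0.15, 0], [0, 0, 0], -1], [[-0.15, -0.15, 0], [0, 0, 0], -1], [[-0.1, -0.15, 0], [0, 0, 0], -1]]}}

```text
time_s: 27.8
tool_pos: [0.3877, -0.3038, 0.2424]
orientation: [-0.115, 3.139, -0.001]
contact_force: [1.0, -0.9, -0.9]
width: -0.0003
gripper_force: 0.0
```

```bash
python3 - <<'E'
from door import *
from workcell import optics
d=optics.capture("top")
cv2.imwrite("pics/c6.png",cv2.convertScaleAbs(cv2.resize(d["pixels"][40:190,200:390,::-1],None,fx=4,fy=4,interpolation=cv2.INTER_CUBIC),alpha=1.6,beta=15))
E
```

```text
tcp [ 0.3877 -0.3038  0.2424] s 0.3849 door angle if touching 0.568 tool line deg 4.2 want -25.6 F [ 1.  -0.9 -0.9] 27.8
```

View pics/c6.png

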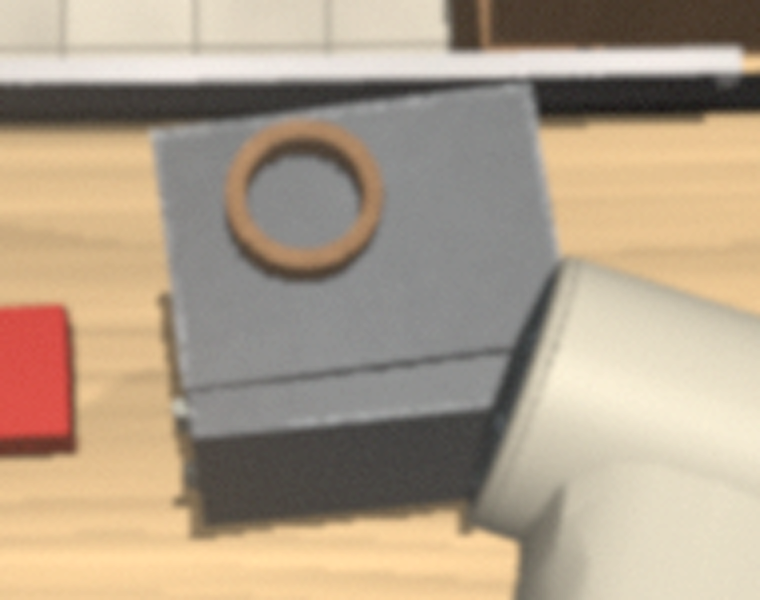

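The picture shows the door shut flush against the shell: its top strip runs from (190,415) to (490,390) with no gap, and the tape hasn't moved. I'm handing in.

```bash
python3 -c "
from workcell import arm
print(arm.job_done())"
```

```text
the job is handed in; nothing more can be done
None
```

I pushed the case home against its stop with about 10 N, then pressed the door shut at about 10 N until its latch snapped in. The door stayed shut after I let go, and I handed the job in at about 28 s; the hand-in reported no verdict.

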